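Fetch the mushroom stake from behind the tall stakes

TASK

At the jeweller's bench, take the three tall stakes out of the round wooden tub and stand them on the cork mat, then fetch the low mushroom stake from between them and stand it inside the steel ring of the stake holder. With that done, put the three tall stakes back in the tub, each upright in the place where it stood before. Knock no stake over, and leave the low disc and collar in the tub where they are.

Things in the scene. Friction and masses are not known exactly. Their poses are not given: they have to be found in the camera images.
- drum_stake: Tall steel stake with a broad round head, 155 mm high, about 0.42 kg. Its foot is a steel disc 40 mm across and 24 mm high; a 16 mm round shank joins it to the head, a drum 38 mm across from 125 to 155 mm up (grip it there). Starts upright in the tub. Origin: centre of the foot's underside, z up along the stake.
- square_stake: Tall steel stake with a square head, 155 mm high, about 0.40 kg. Its foot is a steel disc 40 mm across and 24 mm high; a 16 mm round shank joins it to the head, a block 28 x 28 mm from 125 to 155 mm up (grip it there on two faces). Starts upright in the tub at any yaw. Origin: centre of the foot's underside, z up along the stake, x and y square to the faces of the head.
- rod_stake: Tall steel stake without a head, 155 mm high, about 0.38 kg. Its foot is a steel disc 40 mm across and 24 mm high; above it is a plain 18 mm round rod up to 155 mm. Starts upright in the tub. Origin: centre of the foot's underside, z up along the stake.
- mushroom: The low mushroom stake, steel, 52 mm high, about 0.30 kg, standing at the tub's middle among the three tall ones. Foot 40 mm across, 14 mm high; a neck 24 mm across; a round head 44 mm across with straight sides from 26 to 46 mm up (grip it there) and a slightly domed top. Origin: centre of the foot's underside, z up.
- disc: Low dark steel disc, 38 mm across, 18 mm high, lying in the tub between two tall stakes; to be left alone. Origin: centre of its underside.
- collar: Low dark steel collar (ring with a 22 mm hole), 38 mm across, 18 mm high, lying in the tub between two tall stakes; to be left alone. Origin: centre of its underside.
- tub: Round, pale wooden tub, fixed: 160 mm across outside, 150 mm inside, rim 30 mm and inner floor 6 mm above the bench. Holds a hexagonal cluster at 50 mm spacing: mushroom in the middle, the tall stakes 120 degrees apart around it, disc and collar in two of the three places between them, one place empty. Origin: centre of its underside, on the bench.
- mat: Cork mat, fixed flat on the bench, 120 mm (its x) by 230 mm (its y), 4 mm thick, empty: the side area for the tall stakes. Origin: centre of its underside.
- holder: Stake holder, fixed: a square wooden block 100 x 100 mm, 24 mm high, with a dark steel ring on its top, 72 mm across outside, 62 mm inside, 9 mm high (its rim 33 mm above the bench). A stake stands inside the ring on the wood. Origin: centre of the block's underside; the ring is centred over it.
Not all that is in view belongs to the job. Of the things that look like the mushroom, the middle-sized one is meant.

How it is judged:
On the way, in this order (a step that is already met when the one before it is completed fails the run):
1. all three tall stakes stand upright on the cork mat (x of drum_stake in the frame of mat between -0.06 and 0.06 m and y of drum_stake in the frame of mat between -0.115 and 0.115 m and z of drum_stake in the frame of mat between 0.001 and 0.008 m and angle between each of drum_stake, square_stake, rod_stake's own z axis and vertical below 0.1 rad and linear speed of each of drum_stake, square_stake, rod_stake below 0.03 m/s and x of square_stake in the frame of mat between -0.06 and 0.06 m and y of square_stake in the frame of mat between -0.115 and 0.115 m and z of square_stake in the frame of mat between 0.001 and 0.008 m and x of rod_stake in the frame of mat between -0.06 and 0.06 m and y of rod_stake in the frame of mat between -0.115 and 0.115 m and z of rod_stake in the frame of mat between 0.001 and 0.008 m), for 0.2 s.
2. the mushroom stake stands inside the holder's ring while the tall stakes are still on the mat (all of step 1 and horizontal distance between mushroom and holder below 0.0125 m and z of mushroom in the frame of holder between 0.02 and 0.028 m and angle between mushroom's own z axis and vertical below 0.1 rad and linear speed of mushroom below 0.03 m/s), for 0.2 s.
At the end, for the whole second after the job is handed in: The mushroom stake stands upright inside the holder's ring (centre within 12.5 mm, foot on the wood); each tall stake stands upright and at rest in the tub within 15 mm of where it stood at the start; the disc and the collar are within 20 mm of their starting places (distance of each of drum_stake, square_stake, rod_stake from where it was at the start of the episode below 0.015 m and angle between each of drum_stake, square_stake, rod_stake, mushroom's own z axis and vertical below 0.1 rad and linear speed of each of drum_stake, square_stake, rod_stake below 0.02 m/s and horizontal distance between mushroom and holder below 0.0125 m and z of mushroom in the frame of holder between 0.02 and 0.028 m and linear speed of mushroom below 0.03 m/s and distance of each of disc, collar from where it was at the start of the episode below 0.02 m); the robot touches nothing.
It fails at once if a stake is knocked over or tipped by more than 35 degrees (angle between any of drum_stake, square_stake, rod_stake, mushroom's own z axis and vertical above 0.61 rad).
It fails at once if the disc or the collar in the tub is shifted by more than 20 mm (distance of any of disc, collar from where it was at the start of the episode above 0.02 m).
It also fails if it takes over 141 s, if anything falls off the work surface, if the arm or the gripper's body presses on something with over 40 N, if the wrist force passes 120 N, or if a joint passes its speed limit or range.

ROBOT

A 6-joint arm with a two-finger parallel gripper is mounted at the origin on the work surface. World frame = base frame: x ahead of the robot, y to its left, z up, the work surface at z = 0. Lengths are in m, angles in rad, forces in N, time in s.
With the tool pointing down it reaches from about 0.375 to 0.9 m from the base axis. Payload 3.1 kg.
Tool frame: the origin (TCP) lies on the centre line of the jaws, within the pads' length; the fingertips stand 25 mm ahead of it and the grasp point (between the pads) lies 6 mm ahead of it (manip.tip_extent is the distance from the TCP to the fingertips, in m); z points along the fingers, y is the line along which they close (so a half turn about z gives the same grasp; the last joint's range is limited). The gripper opens to 85 mm and grips with 20 to 120 N. Pads are 22 mm wide; open, the fingers measure 114 mm over their backs; the gripper's body (76 mm by 85 mm) begins 54 mm behind the grasp point. The pads swing forward as they close: fully open they stand 13 mm farther back than shut.
Start: joints at [-1.371, 0.527, 1.433, -0, 1.181, -0.178], TCP at [0.231, -0.581, 0.256] pointing down, gripper open.
Joint ranges: [-3.08, 3.08], [-0.75, 2.2], [0.22, 2.44], [-1.43, 4.57], [0, 2.65], [-2.85, 2.85]. Speed limits (rad/s): [2.79, 2.79, 3.14, 3.14, 3.14, 3.14].

INTERFACE

Orientations are given as a unit quaternion [x, y, z, w].
In Python, from station import readout, imaging, order, manip gives the robot as it stands.
- The arm moves only by the tool move_arm, never from a script. Its argument "rows" is a list of rows, each a list of 7 numbers: the turn, a rotation vector about the tool's x, y, z in degrees, then the shift along the tool's x, y, z in mm, then the closure, from 0 (fully open) to 1 (shut). A call has 1 to 12 rows; each row is the pose to reach, as a shift and turn from the pose commanded when the call began, along the tool's axes at that moment; what a row does not reach only later rows make up. A row lasts 1/12 s, in which the tool goes at most 41.7 mm and 7.16 degrees, less where a joint would pass 70% of its speed; a pose out of reach is approached as far as the arm can. A call with a gripper value outside its range is refused whole. The fingers move at their own pace and stop on an object; "squeeze" is the grip in N (left out, the last holds). Time passes only in rows, so rows that repeat a pose let the fingers close. It gives the time, the measured TCP pose, the force, the opening and the grip force at its end, in the units of the state.
- readout.sense(): the state, without advancing time (a new reading comes with each control period).
- imaging.snapshot(name): name is "side" or "top"; returns a dict with "img" (420x560x3 uint8, red, green, blue), "z_map" (420x560 float32, m along the optical axis (not along the pixel's ray), 0 where there is no reading), "fovy" (degrees; the focal length in pixels is half the picture's height over the tangent of half this angle, whatever the lens; pixels are square), "cx", "cy" (the principal point, pixels), "rvec" (rotation vector, rad) and "tvec" (3), from world to camera coordinates, as OpenCV has them. Camera axes: x right, y down, z forward; pixel columns grow to the right and rows downward; lengths in m; the calibration is good to about 2 mm. A picture is of the moment at which its call begins.
- order.sign_off(): hands the job in; it is judged then, once.
The state is a dict: "t": time; "q": joint angles; "qd": joint speeds; "tau": joint torques, N m; "tcp_pos": TCP position; "tool_rot": TCP orientation; "force": force on the tool from outside, world axes, zero at the start; "ft_torque": the same for the moment, N m; "finger_gap": opening from 0.0 (shut) to 1.0 (fully open); "gripper_force": force on a finger pad.
Only numpy, scipy, OpenCV 4.12 (cv2) and the standard library are available. Lean on these libraries where they do the work, as an engineer would, in place of code of your own. Each camera call takes 0.05 s, during which the arm holds its last target. There are 200 camera calls.

## Working session

There is one attempt and no reset: what is moved stays moved. The work goes in short steps, Python scripts to look and compute and a tool call to move; the robot and the scene stay as the last step left them, time stands still between calls to the robot, and variables do not carry over. Pictures are saved under pics/ and viewed, at most 14 in all, crops included, and the job is handed in when it is done.

Besides the shell and the picture viewer there is one more tool, called after "Call:" by a JSON object that holds its "api" and its "payload". move_arm: Moves the arm, as the interface text tells. Its arguments: {"type":"object","properties":{"rows":{"type":"array"},"squeeze":{"type":"number"}},"required":["rows"]}

```bash
mkdir -p pics; ls; cat > h.py <<'E'
import numpy as np, cv2
from station import readout, imaging, order, manip
def snap(n):
    s=imaging.snapshot(n); return s
def K(s):
    h,w=s['img'].shape[:2]; f=h/2/np.tan(np.radians(s['fovy'])/2); return f
def cloud(s):
    f=K(s); z=s['z_map']; v,u=np.mgrid[:z.shape[0],:z.shape[1]]
    c=np.stack([(u-s['cx'])/f*z,(v-s['cy'])/f*z,z],-1)
    R=cv2.Rodrigues(np.array(s['rvec'],float))[0]; P=(c-np.array(s['tvec']).ravel())@R
    P[z==0]=np.nan; return P
E
python3 - <<'E'
from h import *
st=readout.sense(); print({k:np.round(v,3) for k,v in st.items()}, manip.tip_extent)
for n in('side','top'):
    s=snap(n); print(n,{k:v for k,v in s.items() if k not in('img','z_map')}, (s['z_map']==0).mean())
    R=cv2.Rodrigues(np.array(s['rvec'],float))[0]; print('cam',-R.T@np.array(s['tvec']).ravel())
    cv2.imwrite(f'pics/{n}0.png',s['img'][...,::-1]); np.save(f'{n}0.npy',s,allow_pickle=True)
E
```

```text
pics
{'t': np.float64(0.0), 'q': array([-1.371,  0.528,  1.434,  0.   ,  1.181, -0.179]), 'qd': array([0.001, 0.001, 0.001, 0.001, 0.001, 0.   ]), 'tau': array([ 1.0000e-03, -4.4234e+01, -1.7802e+01, -0.0000e+00,  8.0000e-03,
        0.0000e+00]), 'tcp_pos': array([ 0.23 , -0.58 ,  0.255]), 'tool_rot': array([ 0.982,  0.188, -0.   , -0.001]), 'force': array([-0.066, -0.052,  0.073]), 'ft_torque': array([-0.003,  0.007,  0.036]), 'gripper_force': np.float64(0.0), 'finger_gap': np.float64(1.001)} 0.025
side {'fovy': 54.13179492360906, 'cx': 282.1163877915183, 'cy': 209.92916747928948, 'rvec': array([ 2.13998627, -0.26228852,  0.16894696]), 'tvec': array([-0.53891897,  0.08322988,  0.80143393])} 0.004013605442176871
cam [ 0.35442375 -0.73752407  0.51971075]
top {'fovy': 57.47959416051024, 'cx': 284.66387573118556, 'cy': 209.31621302750793, 'rvec': array([ 2.15485514, -2.11135358,  0.14636166]), 'tvec': array([-0.02326075,  0.54937821,  0.69485923])} 0.004022108843537415
cam [ 0.43663995 -0.02589275  0.77062439]
```

View pics/side0.png

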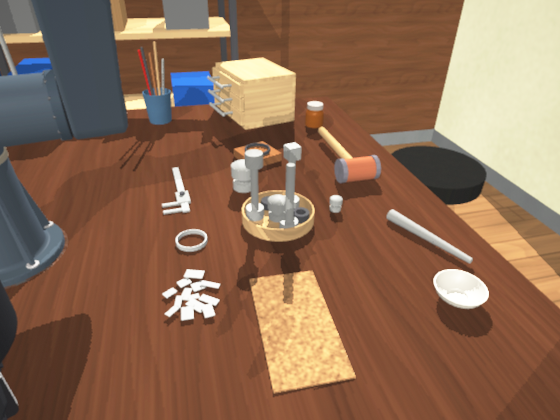

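View pics/top0.png

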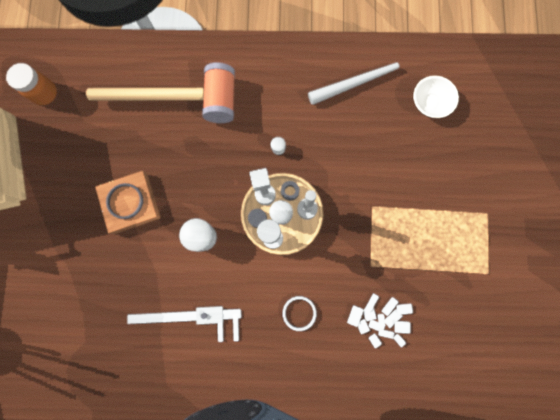

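Side: drum head (254,160), square head (292,152), rod hidden behind it, tub (278,213), mat (300,328), holder (258,152). 
Top: square head (260,178), drum head (268,231), rod top (310,197), collar (290,189), disc (257,217), holder ring (127,202), mat (430,240). 
Mushroom look-alikes in top: big dome (198,236), small knob (279,145), middle-sized one in the tub (281,212). I choose the one in the tub, and check it in a crop.

```bash
cat >> h.py <<'E'
def circ(P,m):
    "centre and radius of min enclosing circle of xy points (trimmed)"
    p=P[m][:,:2]; 
    (c,r)=cv2.minEnclosingCircle((p*1000).astype(np.float32)); return np.round(c,1),round(r,1),len(p),np.round(np.median(P[m][:,2])*1000,1)
def near(P,xy,r): return np.hypot(P[...,0]-xy[0],P[...,1]-xy[1])<r
E
python3 - <<'E'
from h import *
D={n:np.load(f'{n}0.npy',allow_pickle=True).item() for n in('side','top')}
P={n:cloud(D[n]) for n in D}
for nm,(u,v) in dict(sq=(260,178),drum=(268,231),rod=(310,197),mush=(281,212),collar=(290,182),disc=(257,217),holder=(127,202),ringtop=(127,185),mat=(430,240),big=(198,236),small=(279,145),floor=(297,238),bench=(350,330)).items():
    print(nm,np.round(P['top'][v,u]*1000,1))
for nm,(u,v) in dict(sq=(292,150),drum=(254,155),mat=(300,328),hold=(258,152),tubrim=(278,232),bench=(230,360)).items(): print('side',nm,np.round(P['side'][v,u]*1000,1))
t=P['top']; c0=t[212,281]
for n in P:
    p=P[n]; z=p[...,2]; N=near(p,c0,.09)
    print(n,'tall tops')
    m=(N&(z>.14)).astype(np.uint8); k,L=cv2.connectedComponents(m)
    for i in range(1,k):
        if (L==i).sum()>8:
            q=p[L==i]; zt=np.percentile(q[:,2],90); q2=q[q[:,2]>zt-.006]
            print(len(q2),'zt',zt.round(4),'mean',q2.mean(0).round(4), cv2.minAreaRect((q2[:,:2]*1000).astype(np.float32)))
    print('rim',circ(p,N&(z>.025)&(z<.034)&~near(p,c0,.068)))
    print('mush',circ(p,near(p,c0,.03)&(z>.045)&(z<.06)))
    h=t[202,127]; print('ring',circ(p,near(p,h,.05)&(z>.0305)&(z<.037)), 'block',circ(p,near(p,h,.09)&(z>.02)&(z<.028)))
    mt=t[240,430]; mm=near(p,mt,.17)&(D[n]['img'][...,1]>100)&(D[n]['img'][...,2]<130)&(z<.02)&(D[n]['img'][...,0]>150)
    mm=cv2.morphologyEx(mm.astype(np.uint8),cv2.MORPH_CLOSE,np.ones((7,7)));mm=cv2.morphologyEx(mm,cv2.MORPH_OPEN,np.ones((7,7)))>0
    print('mat',cv2.minAreaRect((p[mm][:,:2]*1000).astype(np.float32)), np.median(z[mm]))
    print('blockrect',cv2.minAreaRect((p[near(p,h,.085)&(z>.018)&(z<.04)][:,:2]*1000).astype(np.float32)))
a=cv2.resize(D['top']['img'][160:265,230:335],None,fx=5,fy=5,interpolation=2); cv2.imwrite('pics/c.png',a[...,::-1])
E
```

```text
sq [581.8  26.9 163.1]
drum [495.9  11.7 159.6]
rod [552.  -54.8 162.1]
mush [542.1  -5.6  57.6]
collar [607.4 -21.2  26.2]
disc [536.1  42.4  25. ]
holder [561.3 302.7  24. ]
ringtop [593.5 300.8  35.1]
mat [ 499.3 -301.3    5.5]
big [492.5 145.1  72.5]
small [680.4   2.2  35.8]
floor [497.9 -37.2   6.5]
bench [ 322.7 -142.4    3.1]
side sq [577.7  10.5 157. ]
side drum [494.2  -6.9 162.3]
side mat [ 503.6 -317.8    4.6]
side hold [505.1   6.6 161.5]
side tubrim [525.4 -86.3  24.4]
side bench [ 3.871e+02 -3.472e+02  1.000e-01]
side tall tops
116 zt 0.1611 mean [0.5824 0.0228 0.1598] ((582.3484497070312, 26.532386779785156), (28.577877044677734, 31.240755081176758), 15.263340950012207)
157 zt 0.1613 mean [0.4956 0.0047 0.16  ] ((495.97869873046875, 7.4881439208984375), (35.6938362121582, 34.34761428833008), 78.0881576538086)
51 zt 0.161 mean [ 0.5555 -0.06    0.1594] ((555.1669311523438, -57.62617492675781), (15.541702270507812, 17.848285675048828), 29.328983306884766)
rim (array([544.8,  -7.6]), 80.9, 494, np.float64(29.1))
mush (array([543.5,  -9.3]), 22.1, 210, np.float64(55.1))
r
[... 457 characters left out ...]
94509506225586), 13.981980323791504)
95 zt 0.1629 mean [ 0.5545 -0.0552  0.1617] ((555.2317504882812, -55.0872917175293), (16.95391082763672, 16.82493019104004), 19.5615234375)
429 zt 0.1634 mean [0.4956 0.0109 0.1621] ((495.8288879394531, 10.79110050201416), (35.43075180053711, 36.78948974609375), 1.682473063468933)
rim (array([544.8,  -5.4]), 79.9, 625, np.float64(30.8))
mush (array([543.4,  -4.8]), 22.0, 403, np.float64(56.5))
ring (array([562.4, 305.8]), 36.3, 296, np.float64(33.8)) block (array([562. , 305.8]), 69.2, 2116, np.float64(25.3))
mat ((nan, nan), (0.0, 0.0), 0.0) nan
blockrect ((562.7593383789062, 305.6080017089844), (100.640869140625, 100.64407348632812), 20.598894119262695)
```

View pics/c.png

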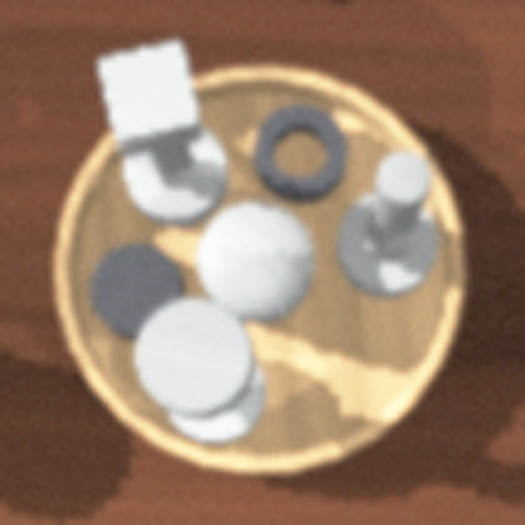

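The crop confirms it: the middle-sized mushroom is at crop (256,262), in the middle of the tub. The disc is at (138,290), the collar at (300,153), and the lower right place is empty. I'll plan the moves next.

```bash
cat >> h.py <<'E'
def rel(a,b,psi):
    "shift in tool axes (mm) from a to b, tool down, tool x at yaw psi deg"
    d=np.subtract(b,a); c,s=np.cos(np.radians(psi)),np.sin(np.radians(psi))
    return np.round([c*d[0]+s*d[1], s*d[0]-c*d[1], -d[2]],1)
def pose():
    s=readout.sense(); q=s['tool_rot']; 
    from scipy.spatial.transform import Rotation as Ro
    R=Ro.from_quat(q).as_matrix(); return s['tcp_pos']*1000, np.degrees(np.arctan2(R[1,0],R[0,0])), R[:,2]
E
python3 - <<'E'
from h import *
print(pose())
S=(231,-581,256); rod=(555.2,-56.4); drum=(495.9,9.3); sq=(582.3,27.6)
mr=(485,-378); md=(525,-299); ms=(492,-222)
H=lambda p,z:(p[0],p[1],z)
print('start->rod above',rel(S,H(rod,215),21.65))
for n,a,b in(('rod',rod,mr),('to drum',mr,drum),('drum',drum,md),('to sq',md,sq),('sq',sq,ms)): print(n,rel(H(a,0),H(b,0),14.5))
E
```

```text
(array([ 230.45909623, -580.33555268,  255.43139018]), np.float64(21.646940960189415), array([-3.67788344e-04,  1.88390464e-03, -9.99998158e-01]))
start->rod above [ 494.9 -368.    41. ]
rod [-148.5  293.8   -0. ]
to drum [ 107.5 -372.2   -0. ]
drum [-49.  305.8  -0. ]
to sq [ 137.2 -301.9   -0. ]
sq [-149.9  219.    -0. ]
```

Call:
{"api": "move_arm", "payload": {"rows": [[0,0,3.5,16,-12,0,0.35],[0,0,7.15,45,-33,0,0.35],[0,0,7.15,77,-57,0,0.35],[0,0,7.15,109,-81,0,0.35],[0,0,7.15,141,-105,0,0.35],[0,0,7.15,173,-129,0,0.35],[0,0,7.15,205,-153,0,0.35],[0,0,7.15,237,-177,0,0.35],[0,0,7.15,269,-201,0,0.35],[0,0,7.15,295,-220,0,0.35],[0,0,7.15,300,-223,0,0.35],[0,0,7.15,300,-223,0,0.35]], "squeeze": 80}}

```text
t: 1.1
tcp_pos: [0.4278, -0.2609, 0.2561]
tool_rot: [0.992, 0.128, -0.0, -0.0]
force: [-0.3, 1.3, -0.4]
finger_gap: 0.655
gripper_force: 0.0
```

```bash
python3 - <<'E'
from h import *
p,psi,z=pose(); print(p,psi,z,readout.sense()['finger_gap'],readout.sense()['t'])
print(rel(p,(555.2,-56.4,215),14.5))
E
```

```text
[ 427.79762158 -260.89965682  256.11806156] 14.735318911817094 [-5.69858599e-04  5.76368758e-04 -9.99999672e-01] 0.6545149351291474 1.1
[ 174.5 -166.1   41.1]
```

Call:
{"api": "move_arm", "payload": {"rows": [[0,0,0,15,-14,0,0.35],[0,0,0,40,-38,5,0.35],[0,0,0,68,-65,15,0.35],[0,0,0,96,-92,25,0.35],[0,0,0,124,-118,35,0.35],[0,0,0,152,-145,41,0.35],[0,0,0,170,-162,41,0.35],[0,0,0,174.5,-166,41,0.35],[0,0,0,174.5,-166,41,0.35],[0,0,0,174.5,-166,41,0.35]]}}

```text
t: 1.93
tcp_pos: [0.5543, -0.0601, 0.2151]
tool_rot: [0.992, 0.126, -0.0, 0.0]
force: [0.2, -1.1, -0.6]
finger_gap: 0.653
gripper_force: 0.0
```

```bash
python3 - <<'E'
from h import *
p,psi,z=pose(); print(p,psi,z)
print(rel(p,(555.2,-56.4,154),14.5))
for n in('side','top'):
    s=snap(n); cv2.imwrite(f'pics/{n}1.png',np.hstack([cv2.resize(s['img'][90:260,180:400],None,fx=3,fy=3)])[...,::-1])
E
```

```text
[554.29514095 -60.05615531 215.12430015] 14.4672907807317 [-6.50215672e-04 -8.45965218e-04 -9.99999431e-01]
[ 1.8 -3.3 61.1]
```

View pics/side1.png

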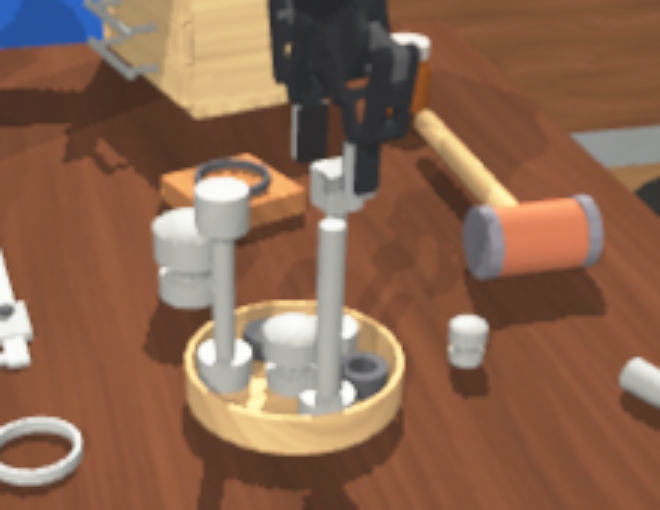

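The open fingers straddle the rod: rod top at crop (332,222), fingertips near (305,155) and (365,185). Descend and grip.

Call:
{"api": "move_arm", "payload": {"rows": [[0,0,0,1,-2,10,0.35],[0,0,0,1,-2,25,0.35],[0,0,0,1,-2,40,0.35],[0,0,0,1,-2,52,0.35],[0,0,0,1,-2,60,0.35],[0,0,0,1,-2,61,0.35],[0,0,0,1,-2,61,0.35],[0,0,0,1,-2,61,1],[0,0,0,1,-2,61,1],[0,0,0,1,-2,61,1],[0,0,0,1,-2,61,1],[0,0,0,1,-2,61,1]]}}

```text
t: 3.03
tcp_pos: [0.5557, -0.0566, 0.1553]
tool_rot: [0.992, 0.126, 0.001, 0.001]
force: [-0.7, -0.1, 4.6]
finger_gap: 0.182
gripper_force: 77.9
```

Call:
{"api": "move_arm", "payload": {"rows": [[0,0,0,0,0,0,1],[0,0,0,0,0,0,1],[0,0,0,0,0,0,1],[0,0,0,0,0,0,1],[0,0,0,0,0,0,1]]}}

```text
t: 3.45
tcp_pos: [0.5557, -0.0566, 0.1553]
tool_rot: [0.992, 0.126, 0.001, 0.001]
force: [-0.7, 0.5, 5.3]
finger_gap: 0.188
gripper_force: 78.0
```

Call:
{"api": "move_arm", "payload": {"rows": [[0,0,0,0,0,-3,1],[0,0,0,0,0,-10,1],[0,0,0,0,0,-20,1],[0,0,0,0,0,-31,1],[0,0,0,0,0,-42,1],[0,0,0,0,0,-50,1],[0,0,0,0,0,-55,1],[0,0,0,-2,4,-56,1],[0,0,0,-7,13,-56,1],[0,0,0,-14,27,-56,1],[0,0,0,-23,45,-56,1],[0,0,0,-33,65,-56,1]]}}

```text
t: 4.45
tcp_pos: [0.5384, -0.1283, 0.2096]
tool_rot: [0.992, 0.127, -0.001, -0.0]
force: [-0.9, -0.0, -3.0]
finger_gap: 0.188
gripper_force: 78.1
```

Call:
{"api": "move_arm", "payload": {"rows": [[0,0,0,-11,22,0,1],[0,0,0,-22,44,0,1],[0,0,0,-33,66,0,1],[0,0,0,-44,88,0,1],[0,0,0,-55,110,0,1],[0,0,0,-66,132,0,1],[0,0,0,-77,154,0,1],[0,0,0,-88,175,0,1],[0,0,0,-98,195,0,1],[0,0,0,-106,211,0,1],[0,0,0,-112,223,0,1],[0,0,0,-115,229,0,1]]}}

```text
t: 5.45
tcp_pos: [0.4841, -0.3804, 0.2096]
tool_rot: [0.992, 0.125, -0.0, -0.0]
force: [-0.4, -0.2, -2.8]
finger_gap: 0.187
gripper_force: 78.2
```

Call:
{"api": "move_arm", "payload": {"rows": [[0,0,0,0,0,0,1],[0,0,0,0,0,5,1],[0,0,0,0,0,15,1],[0,0,0,0,0,26,1],[0,0,0,0,0,37,1],[0,0,0,0,0,45,1],[0,0,0,0,0,48,1],[0,0,0,0,0,48,1],[0,0,0,0,0,48,1],[0,0,0,0,0,48,1]]}}

```text
t: 6.28
tcp_pos: [0.4857, -0.3784, 0.1627]
tool_rot: [0.992, 0.126, 0.0, 0.0]
force: [-1.1, 0.3, -3.0]
finger_gap: 0.186
gripper_force: 78.3
```

```bash
python3 - <<'E'
from h import *
print(pose(),readout.sense()['force'])
s=snap('side'); cv2.imwrite('pics/side2.png',cv2.resize(s['img'][120:420,100:400],None,fx=2,fy=2)[...,::-1])
p=cloud(s); m=near(p,(.485,-.378),.03)&(p[...,2]>.002); q=p[m]; 
for lo,hi in((.006,.03),(.03,.07),(.07,.11)): w=q[(q[:,2]>lo)&(q[:,2]<hi)]; print(lo,len(w),w.mean(0).round(4),w[:,2].min())
E
```

```text
(array([ 485.68967865, -378.40195851,  162.72260221]), np.float64(14.50360263401874), array([ 7.98326727e-04, -9.03795868e-04, -9.99999273e-01])) [-1.10182948  0.3204706  -3.02467329]
0.006 200 [ 0.4812 -0.3935  0.022 ] 0.006361743607851478
0.03 593 [ 0.4839 -0.3849  0.0422] 0.030048647839693708
0.07 271 [ 0.4839 -0.3848  0.0902] 0.0700223834976054
```

View pics/side2.png

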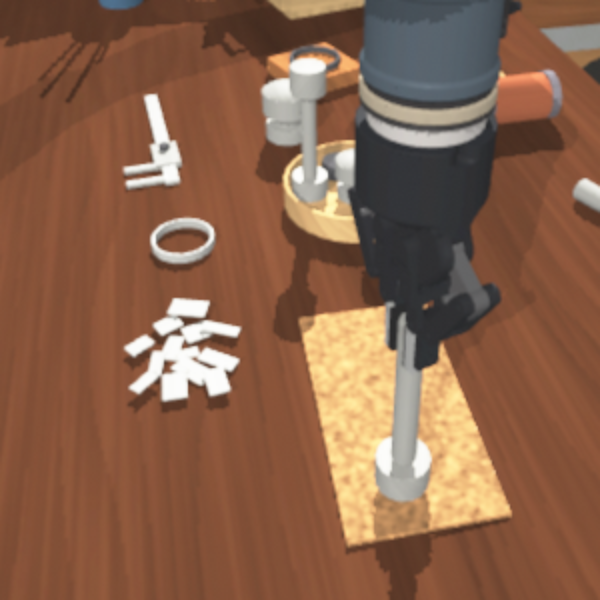

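The rod hangs upright at (405,440), over the mat and about 9 mm above it. Lower it and watch the force.

Call:
{"api": "move_arm", "payload": {"rows": [[0,0,0,0,0,3,1],[0,0,0,0,0,6,1],[0,0,0,0,0,8,1],[0,0,0,0,0,9,1],[0,0,0,0,0,9,1],[0,0,0,0,0,9,1]]}}

```text
t: 6.83
tcp_pos: [0.4852, -0.378, 0.1534]
tool_rot: [0.992, 0.126, -0.0, -0.0]
force: [-0.5, 1.3, -2.2]
finger_gap: 0.188
gripper_force: 78.6
```

Call:
{"api": "move_arm", "payload": {"rows": [[0,0,0,0,0,1,1],[0,0,0,0,0,1,1],[0,0,0,0,0,1,0.75],[0,0,0,0,0,1,0.65],[0,0,0,0,0,1,0.5],[0,0,0,0,0,1,0.35],[0,0,0,0,0,1,0.35],[0,0,0,0,0,1,0.35],[0,0,0,0,0,-6,0.35],[0,0,0,0,0,-20,0.35],[0,0,0,0,0,-40,0.35],[0,0,0,0,0,-62,0.35]]}}

```text
t: 7.83
tcp_pos: [0.4849, -0.3776, 0.2155]
tool_rot: [0.992, 0.126, -0.001, -0.001]
force: [0.5, -0.2, 0.2]
finger_gap: 0.649
gripper_force: 0.0
```

```bash
python3 - <<'E'
from h import *
p,psi,_=pose(); print(p,psi,readout.sense()['force'])
s=snap('side'); c=cloud(s); m=near(c,(.485,-.378),.03); q=c[m]
for lo,hi in((.006,.02),(.03,.07),(.07,.11),(.13,.17)): w=q[(q[:,2]>lo)&(q[:,2]<hi)]; print(lo,len(w),w.mean(0).round(4),w[:,2].max())
print('to drum',rel(p,(495.9,9.3,215),14.5))
E
```

```text
[ 484.88027932 -377.59739846  215.50791515] 14.490993975624555 [ 0.50219905 -0.24057824  0.18282183]
0.006 172 [ 0.4807 -0.3925  0.0129] 0.019927824898346637
0.03 233 [ 0.4835 -0.3847  0.0501] 0.06983269492267942
0.07 277 [ 0.4834 -0.3845  0.0903] 0.10998265183086078
0.13 325 [ 0.484  -0.3829  0.1488] 0.15995982943303552
to drum [ 107.5 -371.8    0.5]
```

Call:
{"api": "move_arm", "payload": {"rows": [[0,0,0,4,-14,0,0.35],[0,0,0,13,-45,0,0.35],[0,0,0,24,-83,0,0.35],[0,0,0,35,-121,0,0.35],[0,0,0,46,-159,0,0.35],[0,0,0,57,-197,0,0.35],[0,0,0,68,-235,0,0.35],[0,0,0,79,-273,0,0.35],[0,0,0,90,-311,0,0.35],[0,0,0,100,-345,0,0.35],[0,0,0,106,-367,0,0.35],[0,0,0,107.5,-372,0,0.35]]}}

```text
t: 8.88
tcp_pos: [0.494, 0.0135, 0.2146]
tool_rot: [0.992, 0.128, -0.001, -0.001]
force: [-0.7, 0.1, 0.7]
finger_gap: 0.651
gripper_force: 0.0
```

Call:
{"api": "move_arm", "payload": {"rows": [[0,0,0,0,0,0,0.35],[0,0,0,0,0,0,0.35],[0,0,0,0,0,5,0.35],[0,0,0,0,0,15,0.35],[0,0,0,0,0,22,0.35],[0,0,0,0,0,22,0.35]]}}

```text
t: 9.38
tcp_pos: [0.4953, 0.008, 0.1917]
tool_rot: [0.992, 0.125, -0.002, -0.001]
force: [-0.5, 0.4, 0.1]
finger_gap: 0.653
gripper_force: 0.0
```

```bash
python3 - <<'E'
from h import *
p,psi,_=pose(); print(p,psi,readout.sense()['finger_gap'])
print('to drum',rel(p,(495.9,9.3,154),14.5))
s=snap('side'); cv2.imwrite('pics/side3.png',cv2.resize(s['img'][100:260,180:360],None,fx=3,fy=3)[...,::-1])
E
```

```text
[495.25645328   7.96726076 191.67510693] 14.370684129483566 0.6529825942208094
to drum [ 1.  -1.1 37.7]
```

View pics/side3.png

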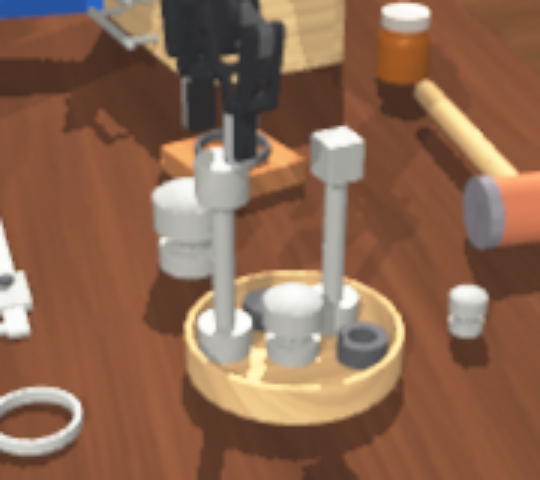

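The fingers straddle the drum head, which is at crop (222,178). Descend and grip.

Call:
{"api": "move_arm", "payload": {"rows": [[0,0,0,0.5,-1,8,0.35],[0,0,0,0.5,-1,18,0.35],[0,0,0,0.5,-1,29,0.35],[0,0,0,0.5,-1,36,0.35],[0,0,0,0.5,-1,38,0.35],[0,0,0,0.5,-1,38,0.35],[0,0,0,0.5,-1,38,0.5],[0,0,0,0.5,-1,38,1],[0,0,0,0.5,-1,38,1],[0,0,0,0.5,-1,38,1],[0,0,0,0.5,-1,38,1],[0,0,0,0.5,-1,38,1]]}}

```text
t: 10.43
tcp_pos: [0.4971, 0.01, 0.156]
tool_rot: [0.992, 0.126, 0.001, 0.0]
force: [0.2, -0.3, 6.0]
finger_gap: 0.423
gripper_force: 80.3
```

```bash
python3 - <<'E'
from h import *
p,psi,_=pose(); print(p,psi,readout.sense()['finger_gap'])
print('drum out',rel(p,(525,-299,p[2]),14.5))
E
```

```text
[497.10865353  10.01362646 156.03544162] 14.495167205883574 0.4228890128269367
drum out [-50.4 306.2  -0. ]
```

Call:
{"api": "move_arm", "payload": {"rows": [[0,0,0,0,0,-3,1],[0,0,0,0,0,-10,1],[0,0,0,0,0,-20,1],[0,0,0,0,0,-31,1],[0,0,0,0,0,-42,1],[0,0,0,0,0,-50,1],[0,0,0,0,0,-55,1],[0,0,0,-1,4,-56,1],[0,0,0,-2,13,-56,1],[0,0,0,-4,27,-56,1],[0,0,0,-7,45,-56,1],[0,0,0,-10,65,-56,1]]}}

```text
t: 11.43
tcp_pos: [0.5024, -0.0561, 0.2105]
tool_rot: [0.992, 0.127, -0.001, -0.0]
force: [0.8, -0.1, -5.2]
finger_gap: 0.425
gripper_force: 80.6
```

Call:
{"api": "move_arm", "payload": {"rows": [[0,0,0,-4,23,0,1],[0,0,0,-8,46,0,1],[0,0,0,-12,70,0,1],[0,0,0,-16,94,0,1],[0,0,0,-20,118,0,1],[0,0,0,-24,142,0,1],[0,0,0,-28,166,0,1],[0,0,0,-32,190,0,1],[0,0,0,-35,210,0,1],[0,0,0,-38,226,0,1],[0,0,0,-40,236,0,1],[0,0,0,-40.5,241,0,1]]}}

```text
t: 12.43
tcp_pos: [0.5237, -0.3005, 0.2105]
tool_rot: [0.992, 0.125, -0.0, -0.0]
force: [0.3, 0.8, -4.5]
finger_gap: 0.426
gripper_force: 80.6
```

Call:
{"api": "move_arm", "payload": {"rows": [[0,0,0,0,0,0,1],[0,0,0,0,0,5,1],[0,0,0,0,0,15,1],[0,0,0,0,0,27,1],[0,0,0,0,0,39,1],[0,0,0,0,0,48,1],[0,0,0,0,0,53,1],[0,0,0,0,0,56,1],[0,0,0,0,0,57,1],[0,0,0,0,0,57,1],[0,0,0,0,0,57,1]]}}

```text
t: 13.35
tcp_pos: [0.5246, -0.2991, 0.1547]
tool_rot: [0.992, 0.126, 0.0, 0.001]
force: [0.4, -0.4, -4.9]
finger_gap: 0.419
gripper_force: 80.8
```

```bash
python3 - <<'E'
from h import *
p,psi,_=pose(); print(p,psi,readout.sense()['force'])
s=snap('side'); cv2.imwrite('pics/side4.png',cv2.resize(s['img'][120:420,150:400],None,fx=2,fy=2)[...,::-1])
c=cloud(s); q=c[near(c,(.525,-.299),.03)]
for lo,hi in((.006,.02),(.03,.07),(.07,.11)): w=q[(q[:,2]>lo)&(q[:,2]<hi)]; print(lo,len(w),w.mean(0).round(4))
E
```

```text
[ 524.62934924 -299.06239176  154.74361761] 14.509581189107818 [ 0.40811754 -0.40989478 -4.85891214]
0.006 68 [ 0.5288 -0.3176  0.0132]
0.03 76 [ 0.5269 -0.3067  0.0499]
0.07 151 [ 0.5233 -0.3056  0.0947]
```

View pics/side4.png

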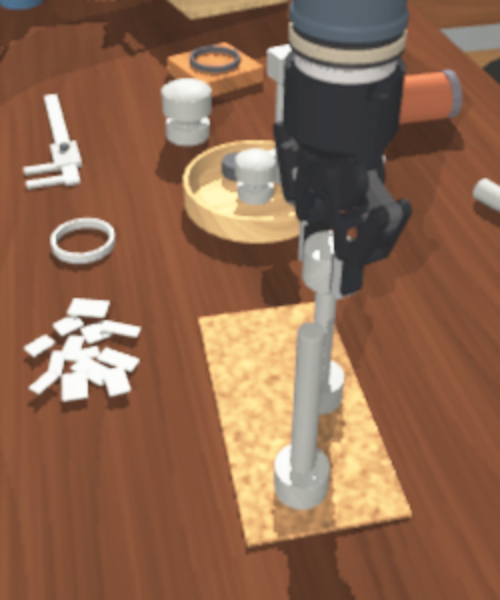

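The rod stands at (302,410). The drum is held upright at (325,340), within the mat. Lower it the last bit and release.

Call:
{"api": "move_arm", "payload": {"rows": [[0,0,0,0,0,1,1],[0,0,0,0,0,1.5,1],[0,0,0,0,0,1.5,1],[0,0,0,0,0,1.5,1]]}}

```text
t: 13.73
tcp_pos: [0.5247, -0.2993, 0.154]
tool_rot: [0.992, 0.126, 0.001, 0.001]
force: [-0.3, 0.5, 5.6]
finger_gap: 0.423
gripper_force: 81.6
```

Call:
{"api": "move_arm", "payload": {"rows": [[0,0,0,0,0,0,0.5],[0,0,0,0,0,0,0.42],[0,0,0,0,0,0,0.35],[0,0,0,0,0,0,0.35],[0,0,0,0,0,0,0.35],[0,0,0,0,0,-6,0.35],[0,0,0,0,0,-18,0.35],[0,0,0,0,0,-35,0.35],[0,0,0,0,0,-52,0.35],[0,0,0,0,0,-60,0.35],[0,0,0,0,0,-60,0.35]]}}

```text
t: 14.65
tcp_pos: [0.5254, -0.2997, 0.2153]
tool_rot: [0.992, 0.126, 0.002, 0.002]
force: [-1.4, 0.8, 0.1]
finger_gap: 0.648
gripper_force: 0.0
```

```bash
python3 - <<'E'
from h import *
p,psi,_=pose(); print(p,psi,readout.sense()['force'])
s=snap('side'); c=cloud(s); q=c[near(c,(.525,-.299),.03)]
for lo,hi in((.006,.02),(.03,.07),(.07,.11),(.155,.17)): w=q[(q[:,2]>lo)&(q[:,2]<hi)]; print(lo,len(w),w.mean(0).round(4))
print('to sq',rel(p,(582.3,27.6,215),14.5))
E
```

```text
[ 525.37607373 -299.69515498  215.27753278] 14.500641386836227 [-1.37485298  0.77590911  0.06716067]
0.006 72 [ 0.5281 -0.3176  0.0131]
0.03 77 [ 0.5269 -0.3068  0.0504]
0.07 151 [ 0.5236 -0.3058  0.0945]
0.155 371 [ 0.5236 -0.3024  0.1584]
to sq [ 1.371e+02 -3.026e+02  3.000e-01]
```

Call:
{"api": "move_arm", "payload": {"rows": [[0,0,0,6,-13,0,0.35],[0,0,0,18,-40,0,0.35],[0,0,0,33,-73,0,0.35],[0,0,0,49,-108,0,0.35],[0,0,0,65,-143,0,0.35],[0,0,0,81,-178,0,0.35],[0,0,0,97,-213,0,0.35],[0,0,0,113,-248,0,0.35],[0,0,0,126,-278,0,0.35],[0,0,0,134,-296,0,0.35],[0,0,0,137,-302.5,0,0.35],[0,0,0,137,-302.5,0,0.35]]}}

```text
t: 15.7
tcp_pos: [0.5802, 0.0308, 0.2117]
tool_rot: [0.992, 0.128, -0.001, -0.0]
force: [-0.6, -0.2, -0.2]
finger_gap: 0.65
gripper_force: 0.0
```

Call:
{"api": "move_arm", "payload": {"rows": [[0,0,0,0,0,0,0.35],[0,0,0,0,0,3,0.35],[0,0,0,0,0,12,0.35],[0,0,0,0,0,20,0.35],[0,0,0,0,0,20,0.35],[0,0,0,0,0,20,0.35]]}}

```text
t: 16.2
tcp_pos: [0.5804, 0.0276, 0.1916]
tool_rot: [0.992, 0.125, -0.001, -0.0]
force: [0.1, 0.5, 1.0]
finger_gap: 0.648
gripper_force: 0.0
```

```bash
python3 - <<'E'
from h import *
p,psi,_=pose(); print(p,psi,readout.sense()['finger_gap'])
print('to sq',rel(p,(582.3,27.6,154),14.5))
E
```

```text
[580.43787785  27.60167654 191.64168641] 14.413910586423132 0.6477783206988676
to sq [ 1.8  0.5 37.6]
```

Call:
{"api": "move_arm", "payload": {"rows": [[0,0,0,1,0,8,0.35],[0,0,0,1,0,18,0.35],[0,0,0,1,0,29,0.35],[0,0,0,1,0,36,0.35],[0,0,0,1,0,38,0.35],[0,0,0,1,0,38,0.45],[0,0,0,1,0,38,0.6],[0,0,0,1,0,38,1],[0,0,0,1,0,38,1],[0,0,0,1,0,38,1],[0,0,0,1,0,38,1],[0,0,0,1,0,38,1]]}}

```text
t: 17.2
tcp_pos: [0.5825, 0.0285, 0.1552]
tool_rot: [0.992, 0.126, 0.001, 0.0]
force: [0.1, -1.0, 0.5]
finger_gap: 0.318
gripper_force: 79.2
```

```bash
python3 - <<'E'
from h import *
p,psi,_=pose(); print(p,psi,readout.sense()['finger_gap'])
print('sq out',rel(p,(492,-222,p[2]),14.5))
E
```

```text
[582.52429545  28.48984937 155.20069023] 14.499342149674083 0.31793570919909875
sq out [-150.4  219.8   -0. ]
```

Call:
{"api": "move_arm", "payload": {"rows": [[0,0,0,0,0,-3,1],[0,0,0,0,0,-10,1],[0,0,0,0,0,-20,1],[0,0,0,0,0,-31,1],[0,0,0,0,0,-43,1],[0,0,0,0,0,-54,1],[0,0,0,0,0,-62,1],[0,0,0,-2,3,-65,1],[0,0,0,-7,10,-65,1],[0,0,0,-16,23,-65,1],[0,0,0,-27,39,-65,1],[0,0,0,-40,58,-65,1]]}}

```text
t: 18.2
tcp_pos: [0.5568, -0.038, 0.2192]
tool_rot: [0.992, 0.127, -0.001, -0.0]
force: [0.4, -0.2, -2.8]
finger_gap: 0.315
gripper_force: 78.9
```

Call:
{"api": "move_arm", "payload": {"rows": [[0,0,0,-14,21,0,1],[0,0,0,-28,42,0,1],[0,0,0,-42,63,0,1],[0,0,0,-56,83,0,1],[0,0,0,-70,103,0,1],[0,0,0,-83,122,0,1],[0,0,0,-94,138,0,1],[0,0,0,-103,151,0,1],[0,0,0,-108,159,0,1],[0,0,0,-110,162,0,1],[0,0,0,-110,162,0,1]]}}

```text
t: 19.12
tcp_pos: [0.4914, -0.2226, 0.2195]
tool_rot: [0.992, 0.125, -0.0, -0.0]
force: [-0.4, 1.0, -4.0]
finger_gap: 0.31
gripper_force: 79.1
```

Call:
{"api": "move_arm", "payload": {"rows": [[0,0,0,0,0,3,1],[0,0,0,0,0,10,1],[0,0,0,0,0,20,1],[0,0,0,0,0,32,1],[0,0,0,0,0,44,1],[0,0,0,0,0,54,1],[0,0,0,0,0,61,1],[0,0,0,0,0,65,1],[0,0,0,0,0,66,1],[0,0,0,0,0,66.5,1],[0,0,0,0,0,66.5,1]]}}

```text
t: 20.03
tcp_pos: [0.4922, -0.222, 0.1535]
tool_rot: [0.992, 0.126, 0.0, 0.0]
force: [-0.2, 0.2, -3.2]
finger_gap: 0.312
gripper_force: 79.1
```

```bash
python3 - <<'E'
from h import *
p,psi,_=pose(); print(p,psi,readout.sense()['force'])
s=snap('side'); cv2.imwrite('pics/side5.png',cv2.resize(s['img'][120:420,150:400],None,fx=2,fy=2)[...,::-1])
E
```

```text
[ 492.17848018 -222.03283892  153.49781367] 14.500144309830043 [-0.16757055  0.23155144 -3.22415135]
```

View pics/side5.png

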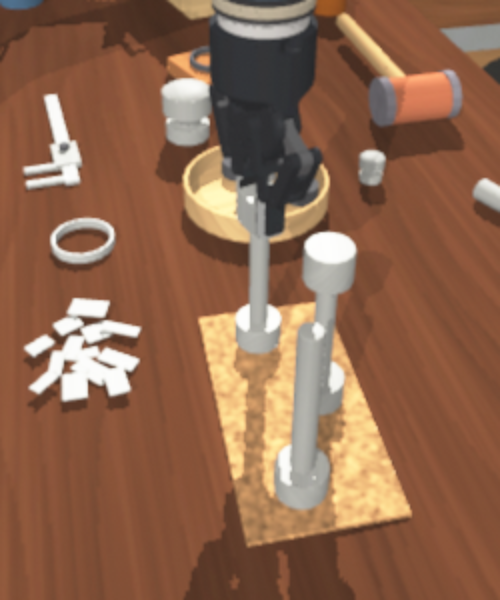

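All three are over the mat: square (258,330) held, drum (325,330), rod (302,410). Set the square one down and release.

Call:
{"api": "move_arm", "payload": {"rows": [[0,0,0,0,0,1,1],[0,0,0,0,0,1.5,1],[0,0,0,0,0,1.5,1],[0,0,0,0,0,1.5,0.62],[0,0,0,0,0,1.5,0.5],[0,0,0,0,0,1.5,0.35],[0,0,0,0,0,1.5,0.35],[0,0,0,0,0,1.5,0.35],[0,0,0,0,0,-5,0.35],[0,0,0,0,0,-20,0.35],[0,0,0,0,0,-40,0.35],[0,0,0,0,0,-60,0.35]]}}

```text
t: 21.08
tcp_pos: [0.4916, -0.2217, 0.2139]
tool_rot: [0.992, 0.126, -0.001, -0.0]
force: [0.1, 0.2, -0.2]
finger_gap: 0.646
gripper_force: 0.0
```

```bash
python3 - <<'E'
from h import *
p,psi,_=pose(); print(p,psi,readout.sense()['force'])
s=snap('side'); c=cloud(s)
for o in((.492,-.222),(.525,-.299),(.485,-.378)):
  q=c[near(c,o,.03)]
  for lo,hi in((.03,.07),(.07,.11),(.155,.17)): w=q[(q[:,2]>lo)&(q[:,2]<hi)]; print(lo,len(w),w.mean(0).round(4))
print('to mush',rel(p,(544.2,-7,150),14.5), 'step frame psi -48',rel((544.2,-7,0),(562.7,304.3,0),-48))
s=snap('top');c=cloud(s)
m=near(c,(.545,-.007),.08)&(c[...,2]>.018)&(c[...,2]<.03)&(s['img'].max(-1)<120)
k,L,st,ce=cv2.connectedComponentsWithStats(m.astype(np.uint8))
for i in range(1,k):
  if st[i,4]>40: print('dark',st[i,4],c[L==i].mean(0).round(4))
print('mush',circ(c,near(c,(.5435,-.006),.03)&(c[...,2]>.045)))
E
```

```text
[ 491.64038587 -221.73368285  213.89067249] 14.493011773686945 [ 0.14975044  0.23588021 -0.17730919]
0.03 173 [ 0.4917 -0.2291  0.0495]
0.07 174 [ 0.4919 -0.2297  0.0905]
0.155 216 [ 0.4929 -0.2257  0.1584]
0.03 77 [ 0.5268 -0.3069  0.05  ]
0.07 153 [ 0.5236 -0.306   0.0946]
0.155 371 [ 0.5236 -0.3023  0.1584]
0.03 242 [ 0.4833 -0.3847  0.0502]
0.07 272 [ 0.4835 -0.3846  0.0904]
0.155 124 [ 0.485  -0.3801  0.1583]
to mush [ 104.7 -194.7   63.9] step frame psi -48 [-219. -222.   -0.]
mush (array([543.4,  -4.9]), 21.9, 424, np.float64(56.9))
```

Call:
{"api": "move_arm", "payload": {"rows": [[0,0,6,6,-11,0,0.25],[0,0,13,17,-32,0,0.25],[0,0,20,31,-58,0,0.25],[0,0,27,46,-86,5,0.25],[0,0,34,61,-113,15,0.25],[0,0,41,75,-140,28,0.25],[0,0,48,87,-162,42,0.25],[0,0,55,97,-180,54,0.25],[0,0,61,102,-190,62,0.25],[0,0,62.5,104,-194.5,64,0.25],[0,0,62.5,104,-194.5,64,0.25],[0,0,62.5,104,-194.5,64,0.25]]}}

```text
t: 22.18
tcp_pos: [0.5436, -0.0073, 0.1487]
tool_rot: [0.914, -0.406, -0.001, 0.0]
force: [0.0, 0.0, 0.0]
finger_gap: 0.751
gripper_force: 0.0
```

```bash
python3 - <<'E'
from h import *
p,psi,_=pose(); print(p,psi,readout.sense()['finger_gap'])
print('to mush',rel(p,(543.5,-7,48),psi))
s=snap('side'); cv2.imwrite('pics/side6.png',cv2.resize(s['img'][100:260,180:360],None,fx=3,fy=3)[...,::-1])
E
```

```text
[543.57533601  -7.2915995  148.72957361] -47.89801803417431 0.7505246522520874
to mush [-3.000e-01 -1.000e-01  1.007e+02]
```

View pics/side6.png

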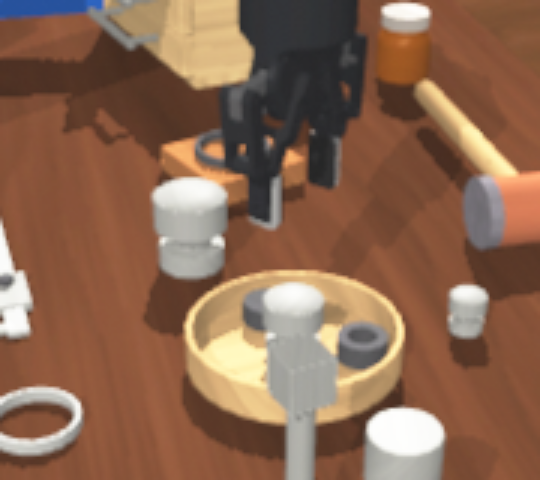

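The fingers are above the mushroom, which is at crop (293,305), on the free diagonal clear of the disc and collar. Descend and grip.

Call:
{"api": "move_arm", "payload": {"rows": [[0,0,0,0,0,10,0.25],[0,0,0,0,0,28,0.25],[0,0,0,0,0,48,0.25],[0,0,0,0,0,68,0.25],[0,0,0,0,0,84,0.25],[0,0,0,0,0,95,0.25],[0,0,0,0,0,99,0.25],[0,0,0,0,0,100,0.25],[0,0,0,0,0,100,0.4],[0,0,0,0,0,100,1],[0,0,0,0,0,100,1],[0,0,0,0,0,100,1]]}}

```text
t: 23.23
tcp_pos: [0.5448, -0.0078, 0.0505]
tool_rot: [0.914, -0.407, 0.001, -0.0]
force: [0.4, -1.4, 3.1]
finger_gap: 0.488
gripper_force: 81.0
```

Call:
{"api": "move_arm", "payload": {"rows": [[0,0,0,0,0,0,1],[0,0,0,0,0,0,1],[0,0,0,0,0,0,1]]}}

```text
t: 23.48
tcp_pos: [0.5448, -0.0078, 0.0504]
tool_rot: [0.914, -0.407, 0.001, -0.0]
force: [-1.0, -0.1, 5.8]
finger_gap: 0.492
gripper_force: 81.1
```

Call:
{"api": "move_arm", "payload": {"rows": [[0,0,0,0,0,-3,1],[0,0,0,0,0,-10,1],[0,0,0,0,0,-20,1],[0,0,0,0,0,-32,1],[0,0,0,0,0,-46,1],[0,0,0,0,0,-60,1],[0,0,0,0,0,-74,1],[0,0,0,0,0,-84,1],[0,0,0,0,0,-89,1],[0,0,0,0,0,-90,1]]}}

```text
t: 24.32
tcp_pos: [0.5444, -0.0076, 0.1406]
tool_rot: [0.914, -0.407, 0.001, -0.0]
force: [0.7, -0.3, -2.9]
finger_gap: 0.486
gripper_force: 81.2
```

Call:
{"api": "move_arm", "payload": {"rows": [[0,0,-3,-5,-5,0,1],[0,0,-8,-17,-17,0,1],[0,0,-14,-35,-35,0,1],[0,0,-20,-57,-57,0,1],[0,0,-26,-81,-82,0,1],[0,0,-32,-105,-106,0,1],[0,0,-38,-129,-130,0,1],[0,0,-44,-153,-154,0,1],[0,0,-50,-176,-178,0,1],[0,0,-56,-197,-199,0,1],[0,0,-61,-212,-214,0,1],[0,0,-62.5,-219,-221,0,1]]}}

```text
t: 25.32
tcp_pos: [0.5608, 0.306, 0.1383]
tool_rot: [0.992, 0.129, -0.0, -0.0]
force: [0.8, 0.1, -2.8]
finger_gap: 0.492
gripper_force: 81.4
```

Call:
{"api": "move_arm", "payload": {"rows": [[0,0,0,0,0,0,1],[0,0,0,0,0,0,1],[0,0,0,0,0,4,1],[0,0,0,0,0,12,1],[0,0,0,0,0,22,1],[0,0,0,0,0,32,1],[0,0,0,0,0,38,1],[0,0,0,0,0,40,1],[0,0,0,0,0,40,1]]}}

```text
t: 26.07
tcp_pos: [0.5611, 0.3026, 0.098]
tool_rot: [0.992, 0.126, -0.001, 0.0]
force: [-0.0, 0.5, -2.9]
finger_gap: 0.489
gripper_force: 81.4
```

```bash
python3 - <<'E'
from h import *
p,psi,_=pose(); print(p,psi,readout.sense()['force'])
print('to holder',rel(p,(562.7,304.3,50.5+18),psi))
s=snap('side'); cv2.imwrite('pics/side7.png',cv2.resize(s['img'][60:240,160:360],None,fx=3,fy=3)[...,::-1])
E
```

```text
[561.07856965 302.55259841  97.9709523 ] 14.468031905406349 [-0.01406532  0.54612928 -2.88953771]
to holder [ 2.  -1.3 29.5]
```

View pics/side7.png

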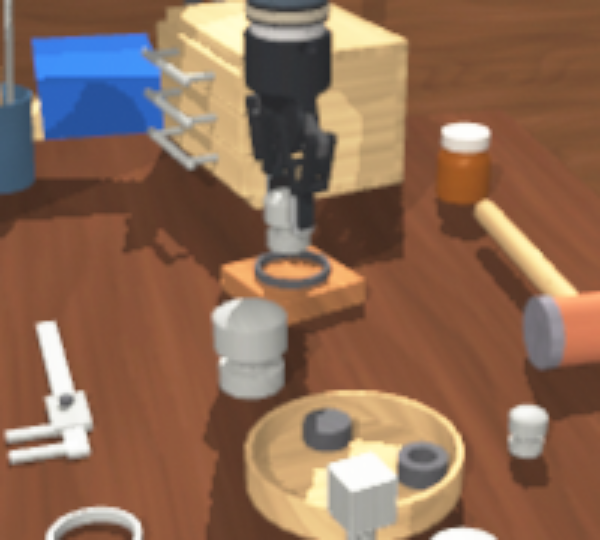

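The mushroom at crop (290,220) hangs over the ring at (292,270). Correct by 2 mm and lower.

Call:
{"api": "move_arm", "payload": {"rows": [[0,0,0,2,-1.5,4,1],[0,0,0,2,-1.5,12,1],[0,0,0,2,-1.5,20,1],[0,0,0,2,-1.5,26,1],[0,0,0,2,-1.5,28.5,1],[0,0,0,2,-1.5,29.5,1],[0,0,0,2,-1.5,29.5,1],[0,0,0,2,-1.5,29.5,1]]}}

```text
t: 26.78
tcp_pos: [0.5634, 0.305, 0.0699]
tool_rot: [0.992, 0.126, 0.0, -0.0]
force: [-0.6, -0.2, -2.5]
finger_gap: 0.49
gripper_force: 81.4
```

Call:
{"api": "move_arm", "payload": {"rows": [[0,0,0,0,0,1,1],[0,0,0,0,0,2,1],[0,0,0,0,0,2,1],[0,0,0,0,0,2,1]]}}

```text
t: 27.12
tcp_pos: [0.5636, 0.3051, 0.0685]
tool_rot: [0.992, 0.126, 0.001, -0.0]
force: [0.1, -0.6, 1.1]
finger_gap: 0.491
gripper_force: 81.7
```

Call:
{"api": "move_arm", "payload": {"rows": [[0,0,0,0,0,0,0.42],[0,0,0,0,0,0,0.35],[0,0,0,0,0,0,0.25],[0,0,0,0,0,0,0.25],[0,0,0,0,0,0,0.25],[0,0,0,0,0,-6,0.25],[0,0,0,0,0,-20,0.25],[0,0,0,0,0,-45,0.25],[0,0,0,0,0,-75,0.3],[0,0,0,0,0,-110,0.35],[0,0,0,0,0,-140,0.35],[0,0,0,0,0,-147,0.35]]}}

```text
t: 28.12
tcp_pos: [0.5661, 0.3061, 0.2213]
tool_rot: [0.992, 0.126, 0.005, -0.001]
force: [0.4, -0.1, 0.4]
finger_gap: 0.652
gripper_force: 0.0
```

```bash
python3 - <<'E'
from h import *
p,psi,_=pose(); print(p,psi,readout.sense()['force'])
print('to sq',rel(p,(491.8,-222,215),psi))
s=snap('side'); cv2.imwrite('pics/side8.png',cv2.resize(s['img'][100:350,180:380],None,fx=2.4,fy=2.4)[...,::-1])
for n in('side','top'):
  c=cloud(snap(n)); print(n,'mush',circ(c,near(c,(.5627,.3043),.03)&(c[...,2]>.06)&(c[...,2]<.09)))
E
```

```text
[566.09667521 306.08130008 221.27790976] 14.508515776015766 [ 0.41171504 -0.06754018  0.35930789]
to sq [-204.2  492.6    6.3]
side mush (array([561.4, 299.9]), 21.9, 139, np.float64(71.7))
top mush (array([561.4, 305.3]), 23.2, 483, np.float64(74.7))
```

View pics/side8.png

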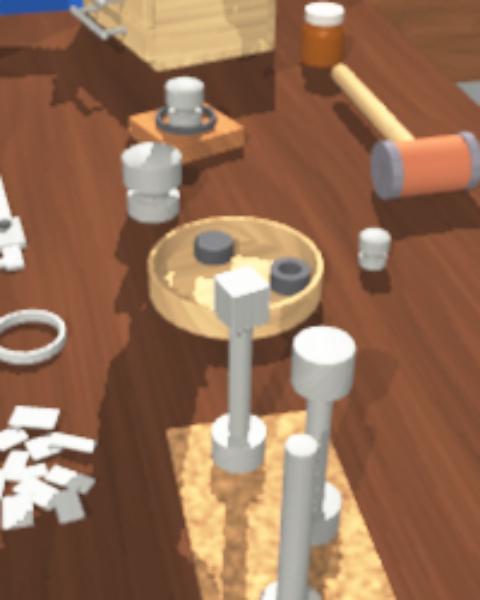

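The mushroom stands upright in the ring at (185,105), and the stakes and the low parts are in place. Next I put the square stake back.

Call:
{"api": "move_arm", "payload": {"rows": [[0,0,0,-5,12,0,0.35],[0,0,0,-16,39,0,0.35],[0,0,0,-31,76,0,0.35],[0,0,0,-46,113,0,0.35],[0,0,0,-61,150,0,0.35],[0,0,0,-76,187,0,0.35],[0,0,0,-91,224,0,0.35],[0,0,0,-106,261,0,0.35],[0,0,0,-121,298,0,0.35],[0,0,0,-136,335,0,0.35],[0,0,0,-151,371,0,0.35],[0,0,0,-166,407,0,0.35]]}}

```text
t: 29.27
tcp_pos: [0.5018, -0.1323, 0.2128]
tool_rot: [0.992, 0.126, -0.002, -0.001]
force: [-0.6, 0.3, -0.0]
finger_gap: 0.65
gripper_force: 0.0
```

Call:
{"api": "move_arm", "payload": {"rows": [[0,0,0,-15,36,0,0.35],[0,0,0,-27,65,0,0.35],[0,0,0,-34,81,0,0.35],[0,0,0,-35.5,85,0,0.35],[0,0,0,-35.5,85,0,0.35],[0,0,0,-35.5,85,8,0.35],[0,0,0,-35.5,85,20,0.35],[0,0,0,-35.5,85,22,0.35],[0,0,0,-35.5,85,22,0.35],[0,0,0,-35.5,85,22,0.35]]}}

```text
t: 30.1
tcp_pos: [0.4912, -0.2205, 0.1924]
tool_rot: [0.992, 0.127, -0.0, -0.001]
force: [-0.5, -1.3, 0.1]
finger_gap: 0.651
gripper_force: 0.0
```

```bash
python3 - <<'E'
from h import *
p,psi,_=pose(); print(p,psi)
print('to sq',rel(p,(491.8,-222,152.5),psi))
E
```

```text
[ 491.22648856 -220.45565287  192.4262999 ] 14.597473843258234
to sq [ 0.2  1.6 39.9]
```

Call:
{"api": "move_arm", "payload": {"rows": [[0,0,0,0.5,1,8,0.35],[0,0,0,0.5,1,18,0.35],[0,0,0,0.5,1,29,0.35],[0,0,0,0.5,1,37,0.35],[0,0,0,0.5,1,40,0.35],[0,0,0,0.5,1,40,0.45],[0,0,0,0.5,1,40,0.6],[0,0,0,0.5,1,40,1],[0,0,0,0.5,1,40,1],[0,0,0,0.5,1,40,1],[0,0,0,0.5,1,40,1],[0,0,0,0.5,1,40,1]]}}

```text
t: 31.1
tcp_pos: [0.4924, -0.223, 0.1532]
tool_rot: [0.992, 0.126, 0.001, 0.001]
force: [0.1, -0.6, 0.2]
finger_gap: 0.315
gripper_force: 79.4
```

```bash
python3 - <<'E'
from h import *
p,psi,_=pose(); print(p,psi,readout.sense()['finger_gap'],readout.sense()['force'])
print('sq home',rel(p,(582.5,28.5,p[2]),14.5))
E
```

```text
[ 492.41033388 -223.01544451  153.22021551] 14.49367771159469 0.3148286027440605 [ 0.07304763 -0.57952858  0.1500959 ]
sq home [ 150.2 -220.9   -0. ]
```

Call:
{"api": "move_arm", "payload": {"rows": [[0,0,0,0,0,-3,1],[0,0,0,0,0,-10,1],[0,0,0,0,0,-20,1],[0,0,0,0,0,-31,1],[0,0,0,0,0,-43,1],[0,0,0,0,0,-54,1],[0,0,0,0,0,-62,1],[0,0,0,2,-3,-65,1],[0,0,0,7,-10,-65,1],[0,0,0,16,-23,-65,1],[0,0,0,27,-39,-65,1],[0,0,0,40,-58,-65,1]]}}

```text
t: 32.1
tcp_pos: [0.5159, -0.1555, 0.2171]
tool_rot: [0.992, 0.125, -0.001, -0.001]
force: [0.6, 0.0, -4.3]
finger_gap: 0.314
gripper_force: 79.1
```

Call:
{"api": "move_arm", "payload": {"rows": [[0,0,0,14,-21,0,1],[0,0,0,28,-42,0,1],[0,0,0,42,-63,0,1],[0,0,0,56,-83,0,1],[0,0,0,70,-103,0,1],[0,0,0,83,-122,0,1],[0,0,0,94,-138,0,1],[0,0,0,103,-151,0,1],[0,0,0,108,-159,0,1],[0,0,0,110,-162.5,0,1],[0,0,0,110,-162.5,0,1],[0,0,0,110,-162.5,0,1]]}}

```text
t: 33.1
tcp_pos: [0.5815, 0.0281, 0.2174]
tool_rot: [0.992, 0.126, -0.001, 0.0]
force: [0.7, -0.2, -3.2]
finger_gap: 0.313
gripper_force: 79.1
```

Call:
{"api": "move_arm", "payload": {"rows": [[0,0,0,0,0,3,1],[0,0,0,0,0,10,1],[0,0,0,0,0,20,1],[0,0,0,0,0,30,1],[0,0,0,0,0,36,1],[0,0,0,0,0,38,1],[0,0,0,0,0,38,1]]}}

```text
t: 33.68
tcp_pos: [0.5814, 0.0283, 0.1785]
tool_rot: [0.992, 0.126, -0.001, -0.0]
force: [-0.8, -0.8, -2.9]
finger_gap: 0.317
gripper_force: 79.0
```

```bash
python3 - <<'E'
from h import *
p,psi,_=pose(); print(p,psi,readout.sense()['finger_gap'],readout.sense()['force'])
print('sq home',rel(p,(582.5,28.2,155.2),14.5))
s=snap('side'); cv2.imwrite('pics/side9.png',cv2.resize(s['img'][100:260,180:360],None,fx=3,fy=3)[...,::-1])
E
```

```text
[581.39145081  28.32434621 178.51242013] 14.4828197991362 0.3168157691188953 [-0.77451086 -0.78245914 -2.889378  ]
sq home [ 1.   0.4 23.3]
```

View pics/side9.png

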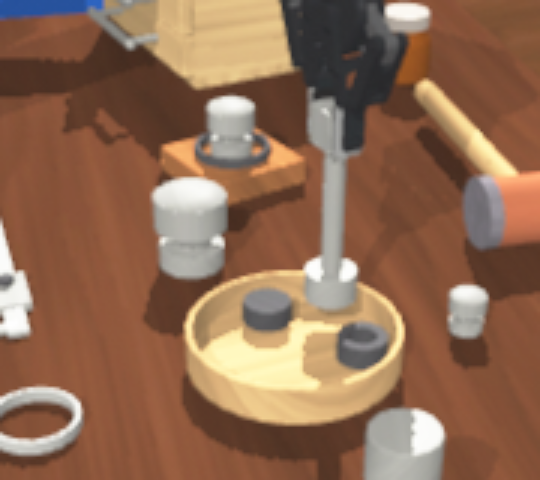

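The square stake hangs upright at (330,280), between the disc (268,308) and the collar (362,343), over its old place. Lower it.

Call:
{"api": "move_arm", "payload": {"rows": [[0,0,0,0.5,0,5,1],[0,0,0,0.5,0,12,1],[0,0,0,0.5,0,18,1],[0,0,0,0.5,0,22,1],[0,0,0,0.5,0,24,1],[0,0,0,0.5,0,24,1],[0,0,0,0.5,0,24,1]]}}

```text
t: 34.32
tcp_pos: [0.5827, 0.0285, 0.1558]
tool_rot: [0.992, 0.126, 0.0, 0.0]
force: [0.6, -0.1, -2.3]
finger_gap: 0.313
gripper_force: 79.1
```

Call:
{"api": "move_arm", "payload": {"rows": [[0,0,0,0,0,1,1],[0,0,0,0,0,1,1],[0,0,0,0,0,1,1],[0,0,0,0,0,1,0.62],[0,0,0,0,0,1,0.5],[0,0,0,0,0,1,0.35],[0,0,0,0,0,1,0.35],[0,0,0,0,0,1,0.35],[0,0,0,0,0,-5,0.35],[0,0,0,0,0,-20,0.35],[0,0,0,0,0,-40,0.35],[0,0,0,0,0,-60,0.35]]}}

```text
t: 35.32
tcp_pos: [0.5822, 0.0286, 0.2164]
tool_rot: [0.992, 0.126, -0.001, -0.0]
force: [-0.1, 0.3, 0.8]
finger_gap: 0.644
gripper_force: 0.0
```

```bash
python3 - <<'E'
from h import *
p,psi,_=pose(); print(p,psi,readout.sense()['force'])
c=cloud(snap('side'))
q=c[near(c,(.582,.028),.03)]
for lo,hi in((.05,.08),(.08,.12),(.155,.17)): w=q[(q[:,2]>lo)&(q[:,2]<hi)]; print(lo,len(w),w.mean(0).round(4))
print('to drum',rel(p,(524.7,-299.3,193),14.5))
E
```

```text
[582.18713508  28.56462397 216.4194396 ] 14.49388593296836 [-0.14723977  0.34574269  0.82696787]
0.05 85 [0.5821 0.0224 0.0658]
0.08 116 [0.5826 0.022  0.1004]
0.155 117 [0.5827 0.0238 0.1598]
to drum [-137.7  303.    23.4]
```

Square stands in place. Now the drum.

Call:
{"api": "move_arm", "payload": {"rows": [[0,0,0,-6,13,0,0.35],[0,0,0,-18,40,0,0.35],[0,0,0,-33,73,0,0.35],[0,0,0,-49,108,0,0.35],[0,0,0,-65,143,0,0.35],[0,0,0,-81,178,0,0.35],[0,0,0,-97,213,0,0.35],[0,0,0,-113,248,0,0.35],[0,0,0,-126,278,0,0.35],[0,0,0,-134,296,0,0.35],[0,0,0,-137.5,303,0,0.35],[0,0,0,-137.5,303,0,0.35]]}}

```text
t: 36.37
tcp_pos: [0.5249, -0.3011, 0.2159]
tool_rot: [0.992, 0.125, 0.0, 0.0]
force: [-0.8, 0.7, -0.1]
finger_gap: 0.65
gripper_force: 0.0
```

Call:
{"api": "move_arm", "payload": {"rows": [[0,0,0,0,0,0,0.35],[0,0,0,0,0,6,0.35],[0,0,0,0,0,16,0.35],[0,0,0,0,0,22,0.35],[0,0,0,0,0,22,0.35],[0,0,0,0,0,22,0.35]]}}

```text
t: 36.87
tcp_pos: [0.5251, -0.2981, 0.1928]
tool_rot: [0.992, 0.127, -0.001, -0.001]
force: [0.5, 0.7, 0.2]
finger_gap: 0.649
gripper_force: 0.0
```

```bash
python3 - <<'E'
from h import *
p,psi,_=pose(); print(p,psi)
print('to drum',rel(p,(524.7,-299.3,152.5),psi))
E
```

```text
[ 525.06315711 -298.09832388  192.80025443] 14.561907845743058
to drum [-0.7  1.1 40.3]
```

Call:
{"api": "move_arm", "payload": {"rows": [[0,0,0,-0.5,0.5,8,0.35],[0,0,0,-0.5,0.5,18,0.35],[0,0,0,-0.5,0.5,29,0.35],[0,0,0,-0.5,0.5,37,0.35],[0,0,0,-0.5,0.5,40,0.35],[0,0,0,-0.5,0.5,40,0.35],[0,0,0,-0.5,0.5,40,0.5],[0,0,0,-0.5,0.5,40,1],[0,0,0,-0.5,0.5,40,1],[0,0,0,-0.5,0.5,40,1],[0,0,0,-0.5,0.5,40,1],[0,0,0,-0.5,0.5,40,1]]}}

```text
t: 37.87
tcp_pos: [0.5252, -0.3, 0.1542]
tool_rot: [0.992, 0.126, 0.0, 0.0]
force: [-0.1, 0.5, 1.4]
finger_gap: 0.423
gripper_force: 80.7
```

```bash
python3 - <<'E'
from h import *
p,psi,_=pose(); print(p,psi,readout.sense()['finger_gap'],readout.sense()['force'])
print('drum home',rel(p,(497.1,10,p[2]),14.5))
E
```

```text
[ 525.15818999 -299.98883917  154.24089869] 14.492751565404793 0.42293847156594405 [-0.09045164  0.52914177  1.38297501]
drum home [  50.5 -307.1   -0. ]
```

Call:
{"api": "move_arm", "payload": {"rows": [[0,0,0,0,0,-3,1],[0,0,0,0,0,-10,1],[0,0,0,0,0,-20,1],[0,0,0,0,0,-31,1],[0,0,0,0,0,-43,1],[0,0,0,0,0,-53,1],[0,0,0,0,0,-59,1],[0,0,0,1,-4,-60,1],[0,0,0,2,-13,-60,1],[0,0,0,4,-27,-60,1],[0,0,0,7,-45,-60,1],[0,0,0,10,-65,-60,1]]}}

```text
t: 38.87
tcp_pos: [0.5174, -0.2321, 0.213]
tool_rot: [0.992, 0.126, -0.001, -0.001]
force: [-0.0, 0.1, -5.3]
finger_gap: 0.422
gripper_force: 80.6
```

Call:
{"api": "move_arm", "payload": {"rows": [[0,0,0,4,-23,0,1],[0,0,0,8,-46,0,1],[0,0,0,12,-70,0,1],[0,0,0,16,-94,0,1],[0,0,0,20,-118,0,1],[0,0,0,24,-142,0,1],[0,0,0,28,-166,0,1],[0,0,0,32,-190,0,1],[0,0,0,35,-210,0,1],[0,0,0,38,-226,0,1],[0,0,0,40,-237,0,1],[0,0,0,40.5,-242,0,1]]}}

```text
t: 39.87
tcp_pos: [0.4953, 0.0128, 0.2135]
tool_rot: [0.992, 0.127, -0.001, -0.001]
force: [-0.0, 0.7, -5.5]
finger_gap: 0.423
gripper_force: 80.6
```

Call:
{"api": "move_arm", "payload": {"rows": [[0,0,0,0,0,0,1],[0,0,0,0,0,0,1],[0,0,0,0,0,5,1],[0,0,0,0,0,14,1],[0,0,0,0,0,24,1],[0,0,0,0,0,29,1],[0,0,0,0,0,30,1],[0,0,0,0,0,30,1]]}}

```text
t: 40.53
tcp_pos: [0.4966, 0.0096, 0.183]
tool_rot: [0.992, 0.126, -0.001, -0.0]
force: [0.1, 0.8, -5.1]
finger_gap: 0.423
gripper_force: 80.6
```

```bash
python3 - <<'E'
from h import *
p,psi,_=pose(); print(p,psi,readout.sense()['force'])
print('drum home',rel(p,(497.1,10,156),14.5))
E
```

```text
[496.62682259   9.57901651 182.99155183] 14.441177215803052 [ 0.11298499  0.75529554 -5.06652717]
drum home [ 0.6 -0.3 27. ]
```

Call:
{"api": "move_arm", "payload": {"rows": [[0,0,0,0.5,0,5,1],[0,0,0,0.5,0,13,1],[0,0,0,0.5,0,20,1],[0,0,0,0.5,0,25,1],[0,0,0,0.5,0,27,1],[0,0,0,0.5,0,27,1],[0,0,0,0.5,0,27,1]]}}

```text
t: 41.12
tcp_pos: [0.4976, 0.0102, 0.1567]
tool_rot: [0.992, 0.126, 0.0, 0.0]
force: [0.1, 1.0, -4.6]
finger_gap: 0.424
gripper_force: 81.2
```

Call:
{"api": "move_arm", "payload": {"rows": [[0,0,0,0,0,1,1],[0,0,0,0,0,1.3,1],[0,0,0,0,0,1.3,1],[0,0,0,0,0,1.3,0.5],[0,0,0,0,0,1.3,0.42],[0,0,0,0,0,1.3,0.35],[0,0,0,0,0,1.3,0.35],[0,0,0,0,0,1.3,0.35],[0,0,0,0,0,-5,0.35],[0,0,0,0,0,-20,0.35],[0,0,0,0,0,-40,0.35],[0,0,0,0,0,-60,0.35]]}}

```text
t: 42.12
tcp_pos: [0.4971, 0.0102, 0.2175]
tool_rot: [0.992, 0.126, -0.001, -0.0]
force: [0.7, 0.4, -0.5]
finger_gap: 0.653
gripper_force: 0.0
```

```bash
python3 - <<'E'
from h import *
p,psi,_=pose(); print(p,psi,readout.sense()['force'])
c=cloud(snap('side'))
q=c[near(c,(.4965,.009),.03)]
for lo,hi in((.05,.08),(.08,.12),(.155,.17)): w=q[(q[:,2]>lo)&(q[:,2]<hi)]; print(lo,len(w),w.mean(0).round(4))
print('to rod',rel(p,(485,-378,193),14.5))
E
```

```text
[497.05930927  10.19745931 217.47127276] 14.49345695300123 [ 0.71361547  0.40041695 -0.51611555]
0.05 85 [0.4967 0.0039 0.0652]
0.08 134 [0.4965 0.0045 0.1005]
0.155 162 [0.4966 0.0048 0.1599]
to rod [-108.9  372.8   24.5]
```

The drum is back, upright. Now the rod.

Call:
{"api": "move_arm", "payload": {"rows": [[0,0,0,-4,14,0,0.35],[0,0,0,-13,45,0,0.35],[0,0,0,-24,83,0,0.35],[0,0,0,-35,121,0,0.35],[0,0,0,-46,159,0,0.35],[0,0,0,-57,197,0,0.35],[0,0,0,-68,235,0,0.35],[0,0,0,-79,273,0,0.35],[0,0,0,-90,311,0,0.35],[0,0,0,-100,345,0,0.35],[0,0,0,-107,367,0,0.35],[0,0,0,-109,373,0,0.35]]}}

```text
t: 43.17
tcp_pos: [0.485, -0.3832, 0.217]
tool_rot: [0.992, 0.124, 0.001, 0.002]
force: [0.4, 0.0, -0.5]
finger_gap: 0.654
gripper_force: 0.0
```

Call:
{"api": "move_arm", "payload": {"rows": [[0,0,0,0,0,0,0.35],[0,0,0,0,0,0,0.35],[0,0,0,0,0,6,0.35],[0,0,0,0,0,16,0.35],[0,0,0,0,0,22,0.35],[0,0,0,0,0,22,0.35],[0,0,0,0,0,22,0.35]]}}

```text
t: 43.75
tcp_pos: [0.4851, -0.3771, 0.1939]
tool_rot: [0.992, 0.127, -0.001, -0.001]
force: [-0.9, 0.1, -0.3]
finger_gap: 0.648
gripper_force: 0.0
```

```bash
python3 - <<'E'
from h import *
p,psi,_=pose(); print(p,psi)
print('to rod',rel(p,(485,-378,152.5),psi))
E
```

```text
[ 485.11493757 -377.12399924  193.86674333] 14.553593808487577
to rod [-0.3  0.8 41.4]
```

Call:
{"api": "move_arm", "payload": {"rows": [[0,0,0,0,0.5,8,0.35],[0,0,0,0,0.5,18,0.35],[0,0,0,0,0.5,29,0.35],[0,0,0,0,0.5,38,0.35],[0,0,0,0,0.5,41,0.35],[0,0,0,0,0.5,41,0.5],[0,0,0,0,0.5,41,0.7],[0,0,0,0,0.5,41,1],[0,0,0,0,0.5,41,1],[0,0,0,0,0.5,41,1],[0,0,0,0,0.5,41,1],[0,0,0,0,0.5,41,1]]}}

```text
t: 44.75
tcp_pos: [0.4856, -0.3789, 0.1544]
tool_rot: [0.992, 0.126, 0.0, 0.0]
force: [0.1, 0.4, 2.5]
finger_gap: 0.183
gripper_force: 78.3
```

```bash
python3 - <<'E'
from h import *
p,psi,_=pose(); print(p,psi,readout.sense()['finger_gap'],readout.sense()['force'])
print('rod home',rel(p,(555.7,-56.6,p[2]),14.5))
E
```

```text
[ 485.61376621 -378.91260264  154.36053806] 14.495499143852681 0.18324875220521317 [0.14625727 0.40386141 2.5128095 ]
rod home [ 148.6 -294.5   -0. ]
```

Call:
{"api": "move_arm", "payload": {"rows": [[0,0,0,0,0,-3,1],[0,0,0,0,0,-10,1],[0,0,0,0,0,-20,1],[0,0,0,0,0,-31,1],[0,0,0,0,0,-43,1],[0,0,0,0,0,-53,1],[0,0,0,0,0,-59,1],[0,0,0,2,-4,-60,1],[0,0,0,7,-13,-60,1],[0,0,0,14,-27,-60,1],[0,0,0,23,-45,-60,1],[0,0,0,33,-65,-60,1]]}}

```text
t: 45.75
tcp_pos: [0.5007, -0.3054, 0.2129]
tool_rot: [0.992, 0.126, -0.001, -0.001]
force: [-1.0, -0.4, -3.4]
finger_gap: 0.185
gripper_force: 78.2
```

Call:
{"api": "move_arm", "payload": {"rows": [[0,0,0,11,-22,0,1],[0,0,0,22,-44,0,1],[0,0,0,33,-66,0,1],[0,0,0,44,-88,0,1],[0,0,0,55,-110,0,1],[0,0,0,66,-132,0,1],[0,0,0,77,-154,0,1],[0,0,0,88,-175,0,1],[0,0,0,98,-195,0,1],[0,0,0,106,-211,0,1],[0,0,0,112,-223,0,1],[0,0,0,115.5,-229.5,0,1]]}}

```text
t: 46.75
tcp_pos: [0.5546, -0.0534, 0.2132]
tool_rot: [0.992, 0.127, -0.001, -0.001]
force: [-0.9, -0.1, -3.2]
finger_gap: 0.187
gripper_force: 78.2
```

Call:
{"api": "move_arm", "payload": {"rows": [[0,0,0,0,0,0,1],[0,0,0,0,0,0,1],[0,0,0,0,0,5,1],[0,0,0,0,0,14,1],[0,0,0,0,0,24,1],[0,0,0,0,0,29,1],[0,0,0,0,0,30,1],[0,0,0,0,0,30,1]]}}

```text
t: 47.42
tcp_pos: [0.5549, -0.0567, 0.1827]
tool_rot: [0.992, 0.126, -0.001, -0.0]
force: [0.6, -0.1, -3.0]
finger_gap: 0.186
gripper_force: 78.2
```

```bash
python3 - <<'E'
from h import *
p,psi,_=pose(); print(p,psi,readout.sense()['force'])
print('rod home',rel(p,(555.7,-56.6,156),14.5))
E
```

```text
[554.89458953 -56.71151312 182.73987917] 14.455832337816164 [ 0.64647342 -0.13433241 -3.04337911]
rod home [ 0.8  0.1 26.7]
```

Call:
{"api": "move_arm", "payload": {"rows": [[0,0,0,0.5,0,5,1],[0,0,0,0.5,0,13,1],[0,0,0,0.5,0,20,1],[0,0,0,0.5,0,25,1],[0,0,0,0.5,0,27,1],[0,0,0,0.5,0,27,1],[0,0,0,0.5,0,27,1]]}}

```text
t: 48.0
tcp_pos: [0.556, -0.0563, 0.1567]
tool_rot: [0.992, 0.126, 0.0, 0.0]
force: [-0.2, 0.0, -3.3]
finger_gap: 0.185
gripper_force: 78.6
```

Call:
{"api": "move_arm", "payload": {"rows": [[0,0,0,0,0,1,1],[0,0,0,0,0,1.3,1],[0,0,0,0,0,1.3,1],[0,0,0,0,0,1.3,0.75],[0,0,0,0,0,1.3,0.6],[0,0,0,0,0,1.3,0.4],[0,0,0,0,0,1.3,0.35],[0,0,0,0,0,1.3,0.35],[0,0,0,0,0,-5,0.35],[0,0,0,0,0,-20,0.35],[0,0,0,0,0,-45,0.35],[0,0,0,0,0,-75,0.35]]}}

```text
t: 49.0
tcp_pos: [0.5548, -0.056, 0.2314]
tool_rot: [0.992, 0.126, -0.002, -0.001]
force: [0.2, -0.8, 0.1]
finger_gap: 0.65
gripper_force: 0.0
```

Call:
{"api": "move_arm", "payload": {"rows": [[0,0,0,-4,14,-5,0.35],[0,0,0,-13,45,-10,0.35],[0,0,0,-24,83,-10,0.35],[0,0,0,-35,121,-10,0.35],[0,0,0,-46,155,-10,0.35],[0,0,0,-52,175,-10,0.35],[0,0,0,-55,180,-10,0.35],[0,0,0,-55,180,-10,0.35],[0,0,0,-55,180,-10,0.35]]}}

```text
t: 49.75
tcp_pos: [0.5473, -0.2434, 0.2418]
tool_rot: [0.992, 0.126, -0.0, -0.001]
force: [-0.0, 0.1, 0.2]
finger_gap: 0.652
gripper_force: 0.0
```

```bash
python3 - <<'E'
from h import *
c0=np.load('side0.npy',allow_pickle=True).item(); 
s=snap('side'); cv2.imwrite('pics/side10.png',cv2.resize(s['img'][60:260,180:380],None,fx=2.8,fy=2.8)[...,::-1])
A=cloud(c0);B=cloud(s); 
for o in((.582,.025),(.496,.008),(.555,-.058)):
  for c in(A,B):
    w=c[near(c,o,.04)&(c[...,2]>.155)&(c[...,2]<.17)]; print(len(w),w.mean(0).round(4))
print(circ(B,near(B,(.5627,.3043),.03)&(B[...,2]>.06)&(B[...,2]<.09)))
E
```

```text
118 [0.5822 0.0227 0.1597]
105 [0.5815 0.0237 0.1599]
159 [0.4957 0.0045 0.1599]
157 [0.4964 0.0054 0.1599]
51 [ 0.5555 -0.06    0.1594]
49 [ 0.5558 -0.0597  0.1597]
(array([561. , 298.9]), 21.4, 137, np.float64(71.2))
```

View pics/side10.png

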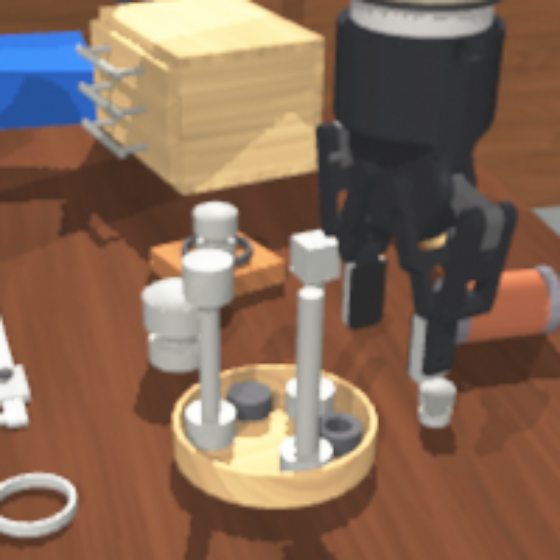

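The stakes are back upright within 1–2 mm of their starting places, the mushroom (215,232) is in the ring, and the gripper is clear of everything.

```bash
python3 -c "
from station import order; print(order.sign_off())"
```

```text
the job is handed in; nothing more can be done
None
```

I handed the job in: the mushroom stake stands inside the holder's ring, and the three tall stakes are back upright in the tub, within about 2 mm of where they stood by the side camera; the disc and collar look unmoved in the last picture, and sign-off returned no verdict.

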